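# Open the terrarium's red feeding lock, inner gate checked first

## Task

The glass terrarium on the coffee table has two feeding locks, one with red grips and one with green; nothing may escape. At the red lock, first make sure by touch that the inner gate is shut: press straight down on its red grip bar until it is firmly on its stop, and keep pressing for about half a second. Then slide the red-knobbed outer lid fully open and let go, leaving the red gate shut and the green lock's gate and lid alone.

Things in the scene. Friction and masses are not known exactly. Their poses are not given: they have to be found in the camera images.
- red_gate: Red lock's inner gate: cream plate with a red grip bar on top, 64 (x) x 20 (y) x 20 mm. Origin: centre of the bar's top face. Slides only vertically; shut, that face is 175 mm above the table, on a rigid stop. Starts 0 to 20 mm higher and stays where left (2 to 3 N pushes it down). z up; y points into the terrarium, whose face it stands against.
- red_lid: Red lock's outer lid: cream plate 104 (x) x 118 (y) mm, upper face 107 mm above the table, with an upright round red knob, diameter 24, height 36 mm. Origin: knob's centre, half-way up (124.5 mm). Starts shut: knob 100 mm from the red bar. Slides level along its -y axis, away from the gate, 90 mm to a stop (knob 190 mm from bar); 2.5 N friction, stays where left.
- green_gate: The other lock's inner gate: the same with a green bar, same origin and axes. To be left alone. The locks are fixed side by side, 150 mm apart along x, same yaw; which is nearer the robot varies.
- green_lid: The other lock's outer lid: the same with a green knob, same origin and axes. To be left alone. Behind both locks (+y) is the fixed glass terrarium, 380 (x) x 280 (y) mm, top 156 mm above the table.

How it is judged:
On the way, in this order (a step that is already met when the one before it is completed fails the run):
1. the red gate is pressed with more than 2 N by the fingers while it is shut (within 3 mm of its stop) (contact force between the fingers and red_gate above 2 N and height (world z) of red_gate below 0.178 m), for 0.15 s.
2. the red lid is slid open to within 15 mm of its end stop (horizontal distance between red_lid and red_gate above 0.175 m), for 0.2 s.
At the end, for the whole second after the job is handed in: The red lid is open to within 15 mm of its end stop and at rest, the red gate is shut to within 4 mm, and the green gate and lid are within 10 mm of where they began (horizontal distance between red_lid and red_gate above 0.175 m and height (world z) of red_gate below 0.179 m and linear speed of red_lid below 0.01 m/s and distance of each of green_lid, green_gate from where it was at the start of the episode below 0.01 m); the robot touches nothing.
It fails at once if the red lid is slid more than 10 mm while the red gate is more than 5 mm above its stop (distance of red_lid from where it was at the start of the episode above 0.01 m and height (world z) of red_gate above 0.18 m).
It fails at once if the green lid is moved more than 10 mm (distance of green_lid from where it was at the start of the episode above 0.01 m).
It fails at once if the green gate is moved more than 10 mm (distance of green_gate from where it was at the start of the episode above 0.01 m).
It also fails if it takes over 40 s, if anything falls off the work surface, if the arm or the gripper's body presses on something with over 40 N, if the wrist force passes 120 N, or if a joint passes its speed limit or range.

## Robot

A 6-joint arm with a two-finger parallel gripper is mounted at the origin on the work surface. World frame = base frame: x ahead of the robot, y to its left, z up, the work surface at z = 0. Lengths are in m, angles in rad, forces in N, time in s.
With the tool pointing down it reaches from about 0.3 to 0.875 m from the base axis. Payload 6.4 kg.
Tool frame: the origin (TCP) lies at the very end of the fingers, on their centre line; the grasp point (between the pads) lies 19 mm behind it; z points along the fingers, y is the direction in which the jaws open and shut (so a half turn about z gives the same grasp; the last joint's range is limited). The gripper opens to 85 mm and grips with 20 to 120 N. Pads are 22 mm wide; open, the fingers measure 114 mm over their backs; the gripper's body (76 mm by 85 mm) begins 54 mm behind the grasp point. The pads swing forward as they close: fully open they stand 13 mm farther back than shut.
Start: joints at [0.949, 0.181, 1.607, -0, 1.354, -0.206], TCP at [0.232, 0.526, 0.231] pointing down, gripper open.
Joint ranges: [-2.99, 2.99], [-0.89, 2.07], [0.3, 2.58], [-1.14, 4.28], [0, 2.63], [-3.12, 3.12]. Speed limits (rad/s): [2.57, 2.57, 3.01, 3.14, 3.14, 3.14].

## Interface

Orientations are given as a unit quaternion [w, x, y, z].
In Python, from cell import ctrl gives the robot as it stands.
- The arm moves only by the shell command python3 -m jog 'ROWS' [OPENING]. ROWS is a JSON object of lists of equal length, an entry for each row: "linear": the shift along the tool's x, y, z in mm, a list of three; "roll": the turn about the tool's z in rad. A call has 1 to 12 rows; each row shifts and turns the commanded pose from where the row before left it, along the tool's axes as they then stand; what a row does not reach is not made up. A row lasts 1/12 s, in which the tool goes at most 41.7 mm and 7.16 degrees, less where a joint would pass 70% of its speed; a pose out of reach is approached as far as the arm can. A call is refused whole if a number of a shift passes 41.7 or a number of a turn 0.125, either way. A call with a gripper value outside its range is refused whole. OPENING is the closure, from 0 (fully open) to 1 (shut), set as the call begins (- or left out, the last holds). The fingers move at their own pace and stop on an object; the grip force is fixed at half the most. Time passes only in rows, so rows that do not move let the fingers close. It gives the time, the measured TCP pose, the force and the opening at its end, in the units of the state.
- ctrl.read_state(): the state, without advancing time (a new reading comes with each control period).
- ctrl.capture(name): name is "side" or "top" or "wrist"; returns the picture (420x560x3 uint8, blue, green, red); there is no depth.
- ctrl.calibration(name): a dict with "camera_matrix" (3x3 intrinsics, pixels), "eye" and "rotation" of the camera in the world. Camera axes: x right, y down, z forward; pixel columns grow to the right and rows downward; lengths in m; the calibration is good to about 2 mm. A picture is of the moment at which its call begins: read the wrist's pose just before it. calibration takes no time and is no camera call; for the wrist camera it gives the pose at the moment of the call.
- ctrl.finish_job(): hands the job in, once; it reports no verdict.
The state is a dict: "time": time; "joint_positions": joint angles; "qd": joint speeds; "effort": joint torques, N m; "ee_pos": TCP position; "orientation": TCP orientation; "ft_force": force on the tool from outside, world axes, zero at the start; "moment": the same for the moment, N m; "width": finger opening in m.
Only numpy, scipy, OpenCV 4.12 (cv2) and the standard library are available. Lean on these libraries where they do the work, as an engineer would, in place of code of your own. Each camera call takes 0.05 s, during which the arm holds its last target.

## Working session

There is one attempt and no reset: what is moved stays moved. The work goes in short steps, Python scripts to look and compute and a shell command to move; the robot and the scene stay as the last step left them, time stands still between calls to the robot, and variables do not carry over. Pictures are saved under pics/ and viewed, and the job is handed in when it is done.

```bash
ls; mkdir -p pics; python3 - <<'E'
from cell import ctrl
import cv2
s=ctrl.read_state();print(s)
for n in("side","top","wrist"):
    c=ctrl.calibration(n);print(n,c)
    cv2.imwrite(f"pics/{n}0.png",ctrl.capture(n))
E
```

```text
pics
{'time': 0.0, 'joint_positions': array([ 9.48704383e-01,  1.81546168e-01,  1.60800775e+00,  2.26786587e-05,
        1.35381009e+00, -2.06286635e-01]), 'qd': array([-0.00057894,  0.00059576,  0.00101308, -0.00020567, -0.00068342,
        0.00092014]), 'effort': array([-1.54245910e-03, -4.44865930e+01, -3.51342452e+01, -4.01683037e-04,
        8.83716886e-03,  3.00581644e-05]), 'ee_pos': array([0.23189806, 0.52555765, 0.2303814 ]), 'orientation': array([-3.66575723e-04,  2.06410491e-01,  9.78465086e-01, -8.06335112e-04]), 'ft_force': array([ 0.02000997, -0.34725732,  0.18753481]), 'moment': array([-0.04044963,  0.00709214,  0.0102957 ]), 'width': 0.08554967507269463}
side {'camera_matrix': array([[520.12015032,   0.        , 279.57689186],
       [  0.        , 520.12015032, 223.25030032],
       [  0.        ,   0.        ,   1.        ]]), 'eye': array([ 0.51180736, -0.43651506,  0.52432439]), 'rotation': array([-0.48673081,  0.87244192, -0.03203105,  0.03020301])}
top {'camera_matrix': array([[491.62425724,   0.        , 284.83844194],
       [  0.        , 491.62425724, 214.33845618],
       [  0.        ,   0.        ,   1.        ]]), 'eye': array([0.49827867, 0.11451297, 0.84986425]), 'rotation': array([ 0.04272081, -0.70231732,  0.70914421, -0.04516419])}
wrist {'camera_matrix': array([[378.4073861 ,   0.        , 276.38931064],
       [  0.        , 378.4073861 , 208.16634526],
       [  0.        ,   0.        ,   1.        ]]), 'eye': array([0.16796762, 0.55321657, 0.37367323]), 'rotation': array([0.11843262, 0.82974885, 0.5400923 , 0.07609784])}
```

View pics/side0.png

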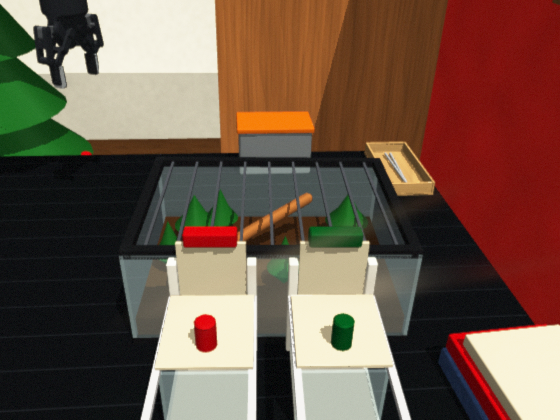

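View pics/top0.png

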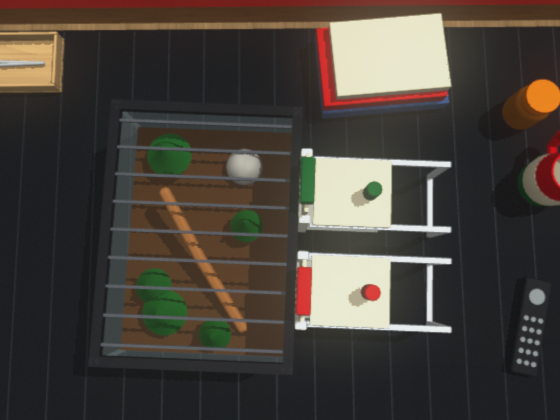

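View pics/wrist0.png

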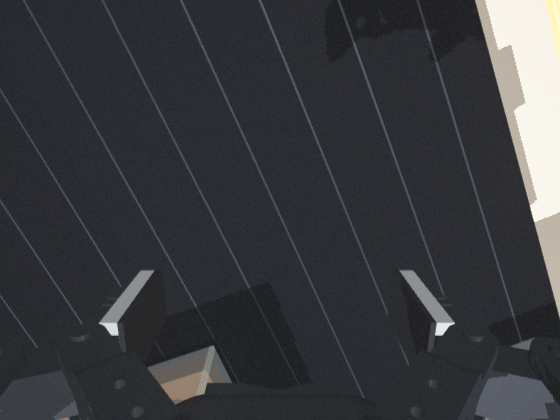

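Side view: the red bar is at about (210,237) and the red knob at (206,333), with the green ones to the right at (335,237) and (343,331). Top view: the red bar is at (304,291) and the knob at (372,292). Next I'll measure them.

```bash
cat > h.py <<'E'
import numpy as np,cv2
from scipy.spatial.transform import Rotation as R
from cell import ctrl
def cam(n):
    c=ctrl.calibration(n);q=np.array(c['rotation']);return np.array(c['camera_matrix']),np.array(c['eye']),R.from_quat(q[[1,2,3,0]]).as_matrix()
def ray(n,uv):
    K,e,M=cam(n);d=M@np.linalg.solve(K,[uv[0],uv[1],1]);return e,d/np.linalg.norm(d)
def plane(n,uv,z):
    e,d=ray(n,uv);return e+d*(z-e[2])/d[2]
def tri(a,ua,b,ub):
    e1,d1=ray(a,ua);e2,d2=ray(b,ub)
    t=np.linalg.lstsq(np.c_[d1,-d2],e2-e1,rcond=None)[0];p=e1+t[0]*d1;q=e2+t[1]*d2
    return (p+q)/2,np.linalg.norm(p-q)
def proj(n,p):
    K,e,M=cam(n);c=K@(M.T@(np.asarray(p)-e));return c[:2]/c[2]
def mask(im,col):
    h=cv2.cvtColor(im,cv2.COLOR_BGR2HSV)
    if col=='r': return cv2.inRange(h,(0,150,60),(8,255,255))|cv2.inRange(h,(172,150,60),(180,255,255))
    return cv2.inRange(h,(50,120,30),(85,255,255))
def blobs(im,col,roi,amin=60):
    m=mask(im,col);k=np.zeros_like(m);x0,y0,x1,y1=roi;k[y0:y1,x0:x1]=m[y0:y1,x0:x1]
    for c in cv2.findContours(k,cv2.RETR_EXTERNAL,cv2.CHAIN_APPROX_NONE)[0]:
        if cv2.contourArea(c)>amin: yield c
E
python3 - <<'E'
from h import *
for n,roi in(('side',(150,220,420,370)),('top',(290,140,400,340))):
    im=cv2.imread(f'pics/{n}0.png')
    for col in'rg':
        for c in blobs(im,col,roi):
            r=cv2.minAreaRect(c);print(n,col,cv2.boundingRect(c),np.round(r[0],1),np.round(r[1],1),round(r[2],1),np.round(cv2.boxPoints(r)).tolist())
x0=(150,220,290,370)
for n,b in(('side',(165,220,365,355)),('top',(280,140,400,340))):
    im=cv2.imread(f'pics/{n}0.png')[b[1]:b[3],b[0]:b[2]];cv2.imwrite(f'pics/{n}0z.png',cv2.resize(im,None,fx=3,fy=3,interpolation=0))
E
```

```text
side r (194, 314, 23, 38) [205.2 332.6] [37.1 21.2] 86.2 [[193.0, 315.0], [214.0, 313.0], [217.0, 350.0], [196.0, 352.0]]
side r (182, 225, 56, 23) [209.5 236. ] [55. 22.] -0.0 [[182.0, 247.0], [182.0, 225.0], [237.0, 225.0], [237.0, 247.0]]
side g (332, 314, 22, 36) [342.2 331.5] [19.7 35.5] 7.1 [[330.0, 348.0], [335.0, 313.0], [354.0, 315.0], [350.0, 350.0]]
side g (160, 222, 17, 24) [169.9 235.2] [13.9 23.1] 18.4 [[160.0, 244.0], [167.0, 222.0], [180.0, 226.0], [173.0, 248.0]]
side g (309, 220, 54, 27) [335.5 233. ] [26. 53.] 90.0 [[309.0, 220.0], [362.0, 220.0], [362.0, 246.0], [309.0, 246.0]]
side g (214, 220, 23, 6) [225.  222.5] [ 5. 22.] 90.0 [[214.0, 220.0], [236.0, 220.0], [236.0, 225.0], [214.0, 225.0]]
side g (185, 220, 26, 6) [197.5 222.5] [ 5. 25.] 90.0 [[185.0, 220.0], [210.0, 220.0], [210.0, 225.0], [185.0, 225.0]]
top r (364, 285, 16, 15) [371.5 292. ] [14. 15.] 90.0 [[364.0, 285.0], [379.0, 285.0], [379.0, 299.0], [364.0, 299.0]]
top r (296, 267, 15, 48) [303.2 290.5] [13.8 47.3] 2.1 [[295.0, 314.0], [297.0, 267.0], [311.0, 267.0], [309.0, 314.0]]
top g (301, 158, 13, 43) [307.3 179. ] [11.6 42.3] 1.5 [[301.0, 200.0], [302.0, 158.0], [314.0, 158.0], [313.0, 200.0]]
```

```bash
ls pics
```

```text
side0.png
side0z.png
top0.png
top0z.png
wrist0.png
```

View pics/side0z.png

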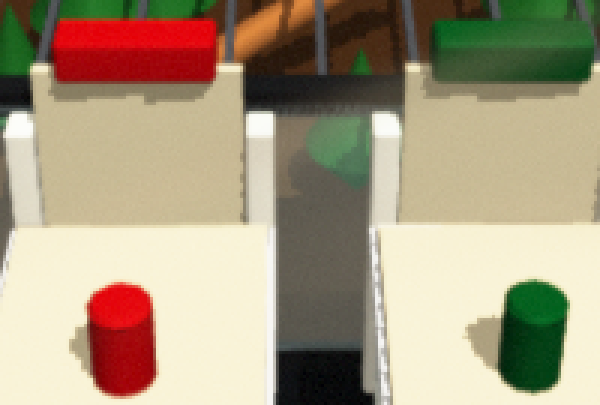

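View pics/top0z.png

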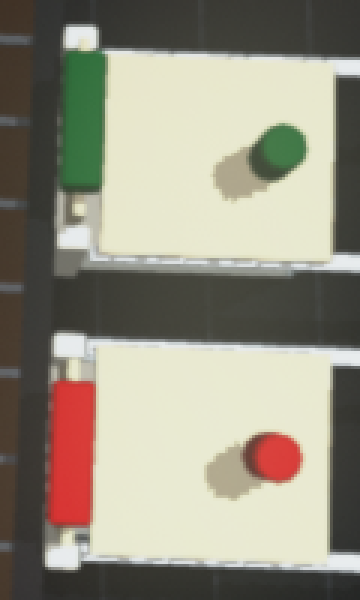

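Zoomed views: both bars' top faces are clear. The red bar's front top edge runs (183,232.5) to (236.8,232) in side and (311.7,267) to (310.7,314.7) in top.

```bash
python3 - <<'E'
from h import *
np.set_printoptions(precision=4,suppress=True)
# front-top edge corners: low-x = left in side, bottom in top
A=tri('side',(183,232.5),'top',(310.7,314.7));B=tri('side',(236.8,232.2),'top',(311.5,267.5))
print(A,B,np.linalg.norm(A[0]-B[0]))
yaw=np.arctan2(*(B[0]-A[0])[[1,0]]);print('yaw',yaw)
# knob tops: side ellipse centre ; top disc
for nm,s,t in(('red',(205.2,321.8),(371.3,292.4)),('green',(343,319.8),(374,189))):
    print(nm,tri('side',s,'top',t),plane('side',s,.1425)[:2],plane('top',t,.1425)[:2])
for z in(.175,.185,.195):print(z,plane('side',(209.9,232.3),z),plane('top',(311.1,291),z))
kr=plane('top',(371.3,292.4),.1425);kg=plane('top',(374,189),.1425)
print('yaw knobs',np.arctan2(*(kg-kr)[[1,0]]),np.linalg.norm(kg-kr))
g1=[plane('top',p,.107)[:2] for p in ((390.5,255.5),(389.7,328))]
print('lid front corners',g1, np.linalg.norm(g1[0]-g1[1]))
E
```

```text
(array([0.449 , 0.0794, 0.196 ]), np.float64(0.0029612852253218624)) (array([0.5108, 0.0773, 0.1956]), np.float64(0.0038994413705421673)) 0.061849794431309627
yaw -0.0351670820921259
red (array([ 0.4748, -0.0109,  0.1387]), np.float64(0.0027123208899594137)) [ 0.4766 -0.015 ] [ 0.4736 -0.0103]
green (array([ 0.6239, -0.0194,  0.1409]), np.float64(0.0018017462104524776)) [ 0.6244 -0.021 ] [ 0.6227 -0.0189]
0.175 [0.4796 0.111  0.175 ] [0.4774 0.0772 0.175 ]
0.185 [0.4805 0.0954 0.185 ] [0.4778 0.0777 0.185 ]
0.195 [0.4814 0.0797 0.195 ] [0.4781 0.0783 0.195 ]
yaw knobs -0.058081492637780105 0.14937225072076887
lid front corners [array([ 0.5271, -0.0472]), array([ 0.42  , -0.0421])] 0.10715777730765448
```

```bash
python3 -m jog '{"linear":[[0,0,0],[0,0,0],[0,0,0],[-10,-15,0],[-20,-31,0],[-20,-31,0],[-20,-31,0],[-20,-31,0],[-20,-31,0],[-20,-31,0],[-20,-31,0],[-20,-31,0]],"roll":[-0.122,-0.122,-0.121,0,0,0,0,0,0,0,0,0]}' 1
cat > go.py <<'E'
from h import *
import sys
s=ctrl.read_state();q=s['orientation'];M=R.from_quat(q[[1,2,3,0]]).as_matrix()
np.set_printoptions(precision=4,suppress=True)
print('t',s['time'],'pos',s['ee_pos'],'tool x,y,z',M[:,0],M[:,1],M[:,2],'F',s['ft_force'],'w',s['width'])
if len(sys.argv)>1:
    t=np.array([float(a) for a in sys.argv[1:4]]);print('tool mm',1e3*M.T@(t-s['ee_pos']))
E
python3 go.py .4805 .0885 .231
```

```text
time: 1.15
ee_pos: [0.389, 0.2531, 0.2312]
orientation: [0.0, 0.025, 1.0, 0.0]
ft_force: [0.8, 0.9, -0.2]
width: 0.0002
t 1.15 pos [0.389  0.2531 0.2312] tool x,y,z [-0.9987  0.0505 -0.0001] [0.0505 0.9987 0.0001] [ 0.0001  0.0001 -1.    ] F [ 0.7981  0.9148 -0.221 ] w 0.00019042957544897248
tool mm [ -99.6646 -159.7738    0.2399]
```

```bash
python3 -m jog '{"linear":[[-18,-29,0],[-20,-32,0],[-20,-32,0],[-20,-32,0],[-15,-25,0],[-6.5,-9.8,0],[0,0,0],[0,0,0]],"roll":[0,0,0,0,0,0,0,0]}'
python3 go.py .4805 .0885 .231
python3 - <<'E'
from h import *
for n in('side','top'):cv2.imwrite(f'pics/{n}1.png',ctrl.capture(n))
a=cv2.imread('pics/side1.png')[150:360,130:400];b=cv2.imread('pics/top1.png')[180:390,230:500]
cv2.imwrite('pics/c1.png',cv2.resize(np.vstack([a,b]),None,fx=1.42,fy=1.42))
E
```

```text
time: 1.82
ee_pos: [0.4796, 0.0901, 0.2309]
orientation: [-0.001, 0.026, 1.0, 0.0]
ft_force: [0.7, -0.5, 0.6]
width: 0.0
t 1.8167 pos [0.4796 0.0901 0.2309] tool x,y,z [-0.9986  0.0523  0.0012] [0.0523 0.9986 0.0006] [-0.0011  0.0006 -1.    ] F [ 0.7185 -0.4894  0.5652] w 3.96394591923726e-05
tool mm [-0.982  -1.5737 -0.1052]
```

View pics/c1.png

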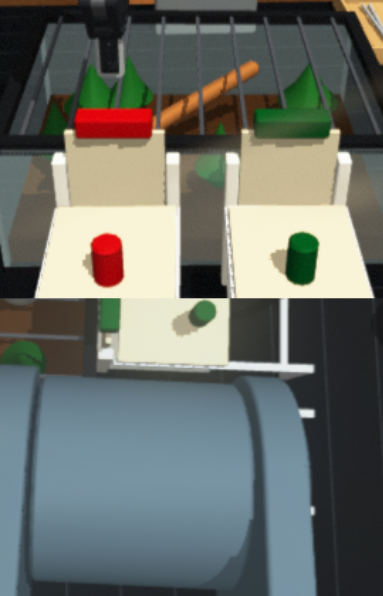

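The fingertips are centred above the red bar, at about (209,203) in side. I'll descend slowly.

```bash
python3 -m jog '{"linear":[[0,0,12],[0,0,12],[0,0,8],[0,0,5],[0,0,4],[0,0,4],[0,0,3],[0,0,0]],"roll":[0,0,0,0,0,0,0,0]}'
python3 go.py .4805 .0885 .175
```

```text
time: 2.58
ee_pos: [0.48, 0.0902, 0.183]
orientation: [0.0, 0.025, 1.0, 0.0]
ft_force: [0.1, -0.0, -0.3]
width: -0.0
t 2.5833 pos [0.48   0.0902 0.183 ] tool x,y,z [-0.9987  0.0505 -0.0001] [0.0505 0.9987 0.0001] [ 0.0001  0.     -1.    ] F [ 0.1269 -0.0203 -0.2905] w -8.360073061283851e-06
tool mm [-0.635  -1.716   8.0266]
```

```bash
python3 - <<'E'
from h import *
im=ctrl.capture('side');cv2.imwrite('pics/side2.png',im)
cv2.imwrite('pics/side2z.png',cv2.resize(im[180:330,150:350],None,fx=3.5,fy=3.5,interpolation=0))
for c in blobs(im,'r',(150,200,290,270)):print(cv2.boundingRect(c))
E
```

```text
(183, 233, 55, 22)
```

View pics/side2z.png

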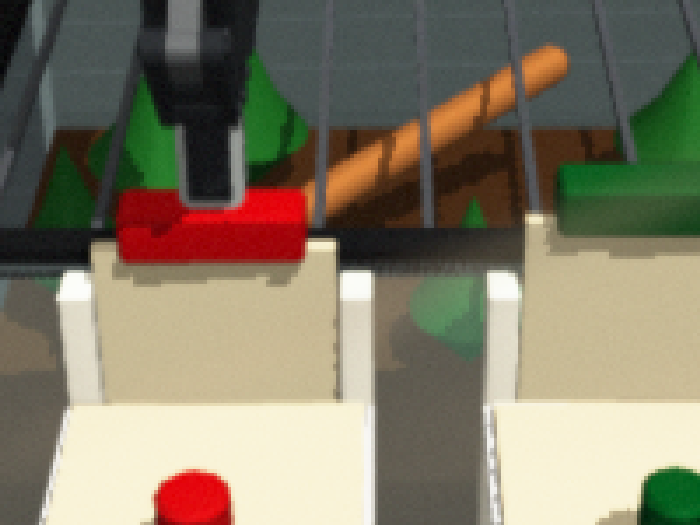

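The fingertips are on the red bar, and it has moved down about 8 px (row 225 to 233). I'll keep pressing towards the stop.

```bash
python3 -m jog '{"linear":[[0,0,2],[0,0,2],[0,0,2],[0,0,2],[0,0,1],[0,0,0]],"roll":[0,0,0,0,0,0]}'
python3 go.py .4805 .0885 .175
```

```text
time: 3.13
ee_pos: [0.4804, 0.0899, 0.175]
orientation: [0.0, 0.025, 1.0, -0.0]
ft_force: [-1.7, -0.9, 6.5]
width: 0.0002
t 3.1333 pos [0.4804 0.0899 0.175 ] tool x,y,z [-0.9987  0.0508 -0.0009] [ 0.0508  0.9987 -0.0002] [ 0.0009 -0.0003 -1.    ] F [-1.6913 -0.9252  6.4781] w 0.00016581725731993854
tool mm [-0.205  -1.4187 -0.012 ]
```

Contact on the stop at z = 0.175. I'll press a little more and hold.

```bash
python3 -m jog '{"linear":[[0,0,0.5],[0,0,0.5],[0,0,0],[0,0,0]],"roll":[0,0,0,0]}'
python3 -m jog '{"linear":[[0,0,0],[0,0,0],[0,0,0],[0,0,0]],"roll":[0,0,0,0]}'
python3 go.py .4805 .0885 .175
```

```text
time: 3.47
ee_pos: [0.4804, 0.0899, 0.1749]
orientation: [0.001, 0.025, 1.0, -0.0]
ft_force: [-4.1, -0.2, 13.4]
width: 0.0001
time: 3.8
ee_pos: [0.4804, 0.09, 0.1749]
orientation: [0.001, 0.025, 1.0, -0.0]
ft_force: [-5.2, -0.3, 14.1]
width: 0.0005
t 3.8 pos [0.4804 0.09   0.1749] tool x,y,z [-0.9987  0.0507 -0.0012] [ 0.0507  0.9987 -0.0003] [ 0.0012 -0.0004 -1.    ] F [-5.1704 -0.303  14.101 ] w 0.0005062123511120782
tool mm [-0.1653 -1.457  -0.0653]
```

```bash
python3 -m jog '{"linear":[[0,0,-5],[0,0,-10],[0,0,-13],[0,-10,0],[0,-20,0],[0,-20,0],[0,-16,0],[0,0,0],[0,0,0]],"roll":[0,0,0,0,0,0,0,0,0]}'
python3 go.py .4772 .0215 .120
python3 - <<'E'
from h import *
im=ctrl.capture('side');cv2.imwrite('pics/side3.png',im)
cv2.imwrite('pics/side3z.png',cv2.resize(im[180:380,130:370],None,fx=3,fy=3,interpolation=0))
for c in blobs(im,'r',(150,200,290,370)):print(cv2.boundingRect(c))
E
```

```text
time: 4.55
ee_pos: [0.4764, 0.0232, 0.201]
orientation: [-0.0, 0.027, 1.0, 0.0]
ft_force: [0.3, 0.6, 0.5]
width: 0.0001
t 4.55 pos [0.4764 0.0232 0.201 ] tool x,y,z [-0.9986  0.053   0.0003] [0.053  0.9986 0.0001] [-0.0003  0.0002 -1.    ] F [0.2639 0.5696 0.5285] w 5.9452474606244685e-05
tool mm [-0.8911 -1.7103 80.9949]
(194, 314, 23, 38)
(183, 239, 12, 21)
(214, 238, 24, 22)
```

View pics/side3z.png

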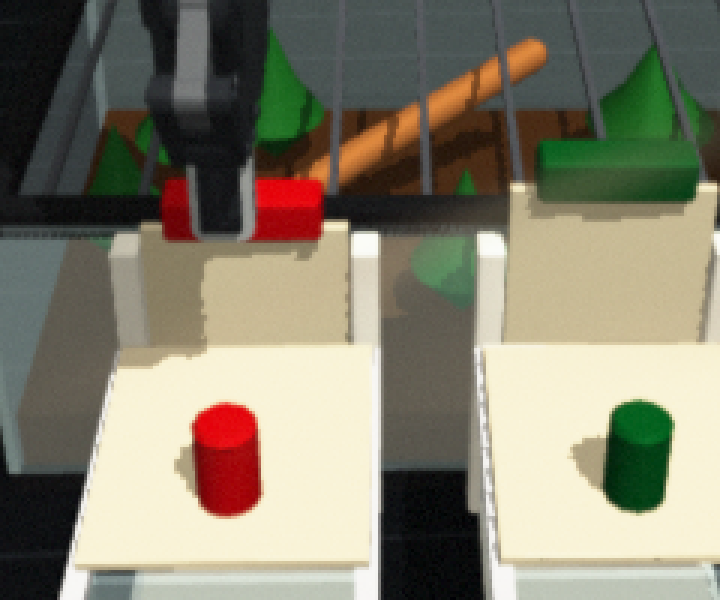

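The gate stayed shut (bar top now at row 238) and the knob hasn't moved, still at (194,314). The fingers are between bar and knob, so I'll descend.

```bash
python3 -m jog '{"linear":[[0,0,15],[0,0,20],[0,0,20],[0,0,12],[0,0,8],[0,0,4],[0,0,0],[0,0,0]],"roll":[0,0,0,0,0,0,0,0]}'
python3 go.py .4772 .0215 .120
python3 - <<'E'
from h import *
im=ctrl.capture('side');cv2.imwrite('pics/side4.png',im)
cv2.imwrite('pics/side4z.png',cv2.resize(im[180:380,130:370],None,fx=3,fy=3,interpolation=0))
for c in blobs(im,'r',(150,200,290,370)):print(cv2.boundingRect(c))
E
```

```text
time: 5.27
ee_pos: [0.477, 0.0244, 0.1228]
orientation: [0.0, 0.025, 1.0, -0.0]
ft_force: [-0.1, -0.0, -1.0]
width: -0.0003
t 5.2667 pos [0.477  0.0244 0.1228] tool x,y,z [-0.9987  0.0503 -0.0007] [ 0.0503  0.9987 -0.0001] [ 0.0007 -0.0001 -1.    ] F [-0.1432 -0.0157 -1.0439] w -0.00030562400225282743
tool mm [-0.339  -2.8642  2.7956]
(194, 313, 23, 39)
(222, 238, 16, 22)
```

View pics/side4z.png

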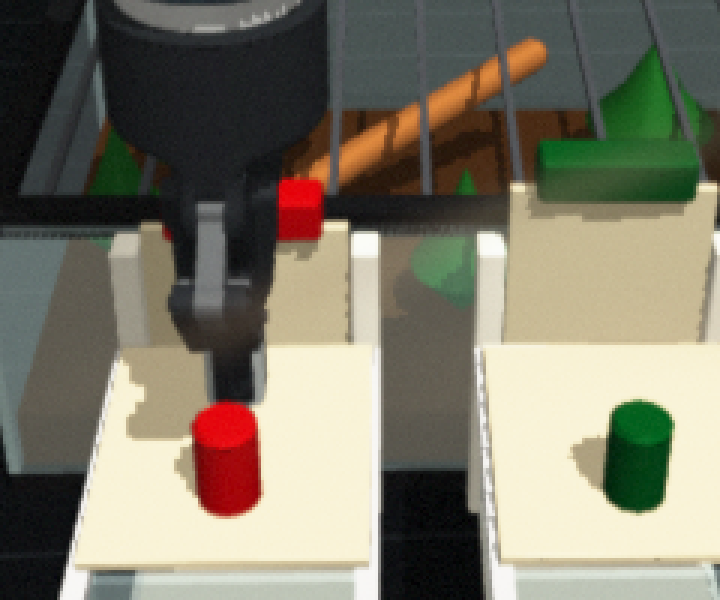

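Fingers are behind the red knob, just above the lid and clear of the bar. I'll push along -y.

```bash
python3 -m jog '{"linear":[[0,-4,0],[0,-6,0],[0,-6,0],[0,-8,0],[0,-9,0],[0,-10,0],[0,-10,0],[0,-10,0],[0,-8,0],[0,-4,0],[0,0,0],[0,0,0]],"roll":[0,0,0,0,0,0,0,0,0,0,0,0]}'
python3 - <<'E'
from h import *
im=ctrl.capture('side');cv2.imwrite('pics/side5.png',im)
cv2.imwrite('pics/side5z.png',cv2.resize(im[200:420,130:390],None,fx=2.7,fy=2.7,interpolation=0))
for c in blobs(im,'r',(130,200,290,420)):print(cv2.boundingRect(c))
E
python3 go.py
```

```text
time: 6.32
ee_pos: [0.4721, -0.0513, 0.1219]
orientation: [-0.001, 0.026, 1.0, -0.0]
ft_force: [0.7, -0.2, 0.3]
width: -0.0001
(186, 359, 26, 43)
t 6.3667 pos [ 0.4721 -0.0509  0.1218] tool x,y,z [-0.9987  0.0511  0.0015] [ 0.0511  0.9987 -0.0002] [-0.0015 -0.0001 -1.    ] F [-0.2876 -0.3535 -0.056 ] w -6.267662818960815e-05
```

View pics/side5z.png

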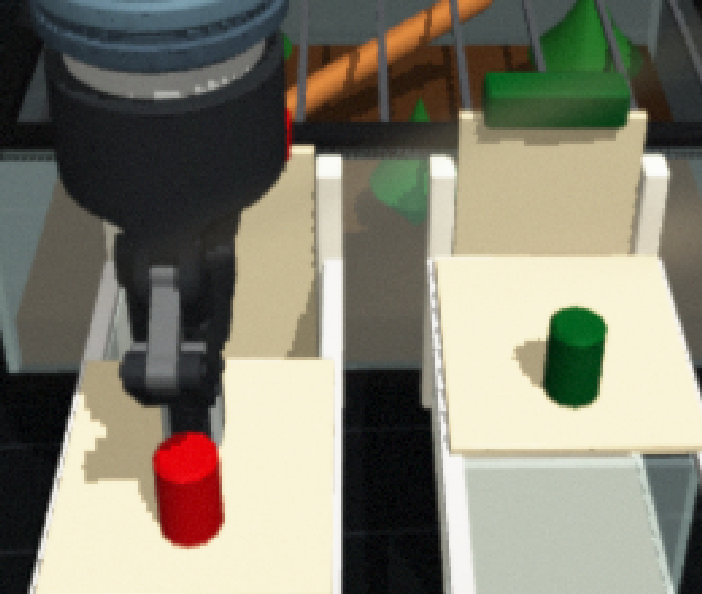

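```bash
python3 - <<'E'
from h import *
a=plane('side',(205.2,321.8),.1425);b=plane('side',(199.3,367.8),.1425);print(a,b,np.linalg.norm(a-b))
E
```

```text
[ 0.47655771 -0.01504284  0.1425    ] [ 0.4732255  -0.07937071  0.1425    ] 0.06441412266345821
```

The lid has moved about 64 mm. I'll push about 22 mm more, then feel for the stop.

```bash
python3 -m jog '{"linear":[[0,-5,0],[0,-7,0],[0,-6,0],[0,-3,0],[0,-1,0],[0,0,0]],"roll":[0,0,0,0,0,0]}'
python3 -m jog '{"linear":[[0,-1,0],[0,-1,0],[0,0,0]],"roll":[0,0,0]}'
python3 go.py
```

```text
time: 6.87
ee_pos: [0.4714, -0.0731, 0.1221]
orientation: [-0.0, 0.026, 1.0, -0.0]
ft_force: [-0.5, 1.8, -0.1]
width: -0.0002
time: 7.12
ee_pos: [0.4715, -0.0747, 0.1222]
orientation: [-0.0, 0.025, 1.0, 0.0]
ft_force: [-0.9, 1.9, -1.2]
width: 0.0001
t 7.1167 pos [ 0.4715 -0.0747  0.1222] tool x,y,z [-0.9987  0.0507  0.0002] [0.0507 0.9987 0.    ] [-0.0002  0.     -1.    ] F [-0.9185  1.9072 -1.2258] w 6.95662507494817e-05
```

```bash
python3 -m jog '{"linear":[[0,-1,0],[0,-1,0],[0,0,0]],"roll":[0,0,0]}'
python3 - <<'E'
from h import *
im=ctrl.capture('side');cv2.imwrite('pics/side6.png',im)
cv2.imwrite('pics/side6z.png',cv2.resize(im[200:420,130:390],None,fx=2.7,fy=2.7,interpolation=0))
for c in blobs(im,'r',(130,200,290,420)):print(cv2.boundingRect(c))
E
```

```text
time: 7.37
ee_pos: [0.4714, -0.0762, 0.1222]
orientation: [-0.0, 0.025, 1.0, 0.001]
ft_force: [-0.8, 4.1, -0.8]
width: 0.0
(183, 378, 27, 42)
```

View pics/side6z.png

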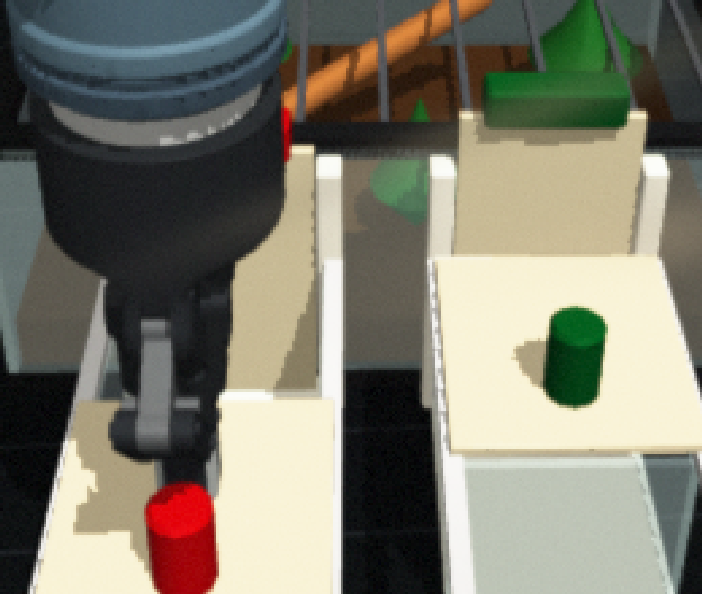

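```bash
python3 -m jog '{"linear":[[0,-1,0],[0,-1,0],[0,0,0]],"roll":[0,0,0]}';python3 -m jog '{"linear":[[0,-0.5,0],[0,0,0],[0,0,0]],"roll":[0,0,0]}'
python3 - <<'E'
from h import *
a=plane('side',(205.2,321.8),.1425);b=plane('side',(196.8,388),.1425);print(a,b,np.linalg.norm(a-b))
E
```

```text
time: 7.67
ee_pos: [0.4713, -0.0765, 0.1222]
orientation: [-0.0, 0.025, 1.0, 0.002]
ft_force: [0.7, 12.7, 0.8]
width: 0.0004
time: 7.92
ee_pos: [0.4713, -0.0765, 0.1222]
orientation: [-0.0, 0.025, 1.0, 0.002]
ft_force: [0.8, 14.1, 1.3]
width: -0.0007
[ 0.47655771 -0.01504284  0.1425    ] [ 0.47204483 -0.10377417  0.1425    ] 0.0888460172387683
```

On the end stop: 14 N with no further motion, and the lid has travelled about 89 mm. Now I'll back off and lift away.

```bash
python3 -m jog '{"linear":[[0,4,0],[0,8,0],[0,8,0],[0,0,-10],[0,0,-25],[0,0,-30],[0,0,-30],[0,0,-25],[0,0,-10],[0,0,0]],"roll":[0,0,0,0,0,0,0,0,0,0]}'
python3 -m jog '{"linear":[[20,0,0],[30,0,-5],[30,0,-5],[30,0,0],[20,0,0],[0,0,0],[0,0,0]],"roll":[0,0,0,0,0,0,0]}'
python3 go.py
python3 - <<'E'
from h import *
for n in('side','top'):
    im=ctrl.capture(n);cv2.imwrite(f'pics/{n}7.png',im)
    for c in blobs(im,'r',(130,200,290,420) if n=='side' else (290,240,470,340)):print(n,cv2.boundingRect(c))
    for c in blobs(im,'g',(300,220,420,370) if n=='side' else (290,140,400,240)):print(n,'g',cv2.boundingRect(c))
cv2.imwrite('pics/c7.png',cv2.resize(np.hstack([cv2.imread('pics/side7.png'),cv2.imread('pics/top7.png')]),(800,300)))
E
```

```text
time: 8.75
ee_pos: [0.4741, -0.06, 0.2559]
orientation: [0.003, 0.025, 1.0, -0.001]
ft_force: [0.6, 0.0, 0.2]
width: 0.0001
time: 9.33
ee_pos: [0.3417, -0.0525, 0.2612]
orientation: [-0.0, 0.026, 1.0, 0.0]
ft_force: [0.1, 0.4, 0.8]
width: -0.0
t 9.3333 pos [ 0.3417 -0.0525  0.2612] tool x,y,z [-0.9987  0.0518  0.0004] [0.0518 0.9987 0.0001] [-0.0004  0.0001 -1.    ] F [0.0832 0.4338 0.8381] w -4.6549358357533946e-05
side (184, 379, 27, 41)
side (183, 238, 55, 22)
side g (332, 314, 22, 36)
side g (309, 220, 54, 27)
top (427, 288, 17, 15)
top (295, 267, 16, 47)
top g (301, 158, 13, 43)
```

View pics/c7.png

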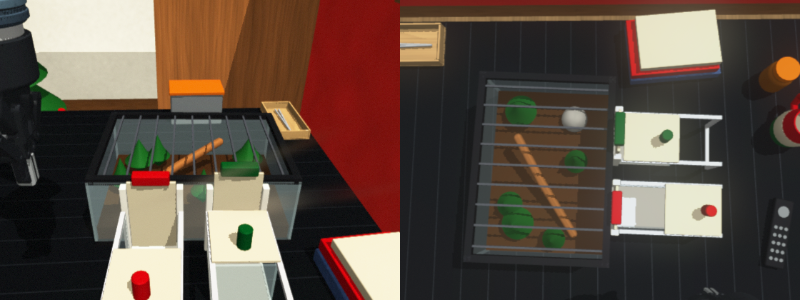

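The red lid is fully open (knob at about (435,295) in top), the red bar is down, and the green blobs haven't moved. One last numeric check, then I hand in.

```bash
python3 - <<'E'
from h import *
k=plane('top',(435.3,295.4),.1425);k0=plane('top',(371.3,292.4),.1425)
print('travel',np.linalg.norm(k-k0),'dist to bar',np.linalg.norm(k[:2]-[.4805,.0885]))
print('gate z tri',tri('side',(183.5,245.3),'top',(310.5,314))[0])
ctrl.finish_job();print(ctrl.read_state()['time'])
E
```

```text
travel 0.09105779980388959 dist to bar 0.19005150940511267
gate z tri [0.44840636 0.07875133 0.17851361]
the job is handed in; nothing more can be done
the job is handed in; nothing more can be done
```

I shut the red gate, slid the red lid fully open, then backed the arm clear and handed the job in at about 9.4 s. No verdict was reported.

- **Red gate:** It started about 20 mm high. I pressed the red bar straight down with closed fingers until it stopped at z = 0.175 m. I then held it there for over half a second, with 6.5 N rising to 14 N.
- **Red lid:** I pushed the red knob along -y until it met its end stop, where 14 N gave no further motion. In the final top view the knob had travelled 91 mm and stood 190 mm from the bar.
- **Green lock:** In the side view, the green gate and lid sit at exactly the same pixels as at the start. The top view showed only the green bar, also unchanged.
- **Arm:** It ended about 130 mm to the side and well above the locks, touching nothing, with force readings under 1 N.

**One check disagreed slightly:** the last camera estimate put the bar's top at 178.5 mm, while the fingers felt the stop at 175 mm. I trust the touch reading, because I read that corner by eye and the camera views disagree by 2 to 4 mm. The bar stayed at the same image row (238) from just after the press to the end.

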